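Put the flat instrument box away on its pile

TASK

Draw the flat instrument box out from under the bench riser until the whole box lies free on the bench, and let go of it. Then take it across its middle, keep it level, and lower it gently and squarely onto the pile of flat boxes nearest the robot, feeling for the top of the pile, and let go only when the box rests on it. Leave the deep boxes, the filter flask, the beaker and the pile itself where they are.

Things in the scene. Friction and masses are not known exactly. Their poses are not given: they have to be found in the camera images.
- flat_box: the box to move: closed stainless box with a lid, 180 long (own x) x 66 wide (y) x 30 high (z), 250 to 490 g, a black pull knob on its -x end. It lies flat on the bench, 50 to 80 mm of its knob end out from under the riser, in a row with two deeper boxes of the same length and width; it is the lowest of the three. Origin: centre of its underside.
- flat_box_knob (a point): centre of the black knob of the flat box: a cylinder 18 across and 16 long lying along the box's x, its centre 106 mm from the box's centre along -x and 15 mm above the bench; a stem 10 across and 8 long joins it to the end of the box. The knob can be pinched from above across the box's y.
- deep_box_1: bystander: box like the flat one, same length, width and knob, but 52 high, also under the riser with its knob end out. Origin: centre of its underside, x along its length, knob on -x.
- deep_box_2: bystander: second deep box, the same as deep_box_1.
- riser: low fixed white bench shelf, open on its own -x side: top plate 240 (x) x 340 (y), 75 high, from x = -100 to +140 mm, on a wall at each end of y; 60 mm clear under it. The three boxes lie along its x, side by side, about 98 mm apart. Bottles and a carton stand on its back half (x over 50 mm), up to 185 mm above the bench. Origin: on the bench.
- riser_front (a point): middle of the riser's front edge, at bench level: the box lies free when all of it is on the -x side of this line (riser's axes).
- pile_1: one of three piles of closed flat boxes, 180 (x) x 66 (y), 22 or 30 mm deep, two to four high; how high each pile is is not told. Knobs stick out 26 mm at -x. 0.7 to 1.4 kg. Origin: centre of its underside, on the bench. The pile nearest the robot (half a metre away) is the one to use; the other two stand behind it, over 0.7 m away.
- pile_2: another of the three piles; as pile_1. The piles are of steel boxes and do not give: a box that comes down at more than about 30 mm/s hits hard.
- pile_3: another of the three piles; as pile_1.
- filter_flask: bystander: conical glass filter flask 92 across its foot with a white funnel 80 across on top, 232 high in all. Origin: centre of its underside.
- beaker: bystander: clear plastic beaker, 72 across, 95 high. Origin: centre of its underside.

How it is judged:
By the outcome, as a careful person would: the job done as asked, in the order asked, and still so for the second after the job is handed in, with the robot touching nothing.
It also fails if it takes over 69 s, if anything falls off the work surface, if the arm or the gripper's body presses on something with over 40 N, if the wrist force passes 120 N, or if a joint passes its speed limit or range.

ROBOT

A 7-joint arm with a two-finger parallel gripper is mounted at the origin on the work surface. World frame = base frame: x ahead of the robot, y to its left, z up, the work surface at z = 0. Lengths are in m, angles in rad, forces in N, time in s.
With the tool pointing down it reaches from about 0.425 to 0.875 m from the base axis. Payload 4.7 kg.
Tool frame: the origin (TCP) lies midway between the tips of the shut fingers; the grasp point (between the pads) lies 19 mm behind it; z points along the fingers, y is the line along which they close (so a half turn about z gives the same grasp; the last joint's range is limited). The gripper opens to 87 mm and grips with 3 to 60 N. Pads are 19 mm wide; open, the fingers measure 117 mm over their backs; the gripper's body (75 mm by 190 mm) begins 51 mm behind the grasp point.
Start: joints at [1.183, 0.321, -0.07, 1.45, 0.023, 1.371, -0.057], TCP at [0.254, -0.598, 0.223] pointing down, gripper open.
Joint ranges: [-2.86, 2.86], [-0.3, 2.09], [-1.38, 1.24], [0.06, 2.45], [-1.56, 4.7], [0.09, 2.05], [-2.69, 2.69]. Speed limits (rad/s): [2.57, 2.57, 3.14, 3.14, 3.14, 3.14, 3.14].

INTERFACE

Orientations are given as a rotation vector (axis times angle).
In Python, from bench import ctrl, status, get_image, camera_model gives the robot as it stands (ctrl), with the cameras as plain functions and the readings (status).
- The arm moves only by the shell command python3 inch.py 'ROWS' [FORCE]. ROWS is a JSON list of rows, 1 to 20 of them, each of 5 numbers: dx, dy, dz in shares of 400 mm (1.0 is 400 mm), then a turn about the tool's z in normalised numbers (1 is 4 rad), then the opening from 0.0 (shut) to 1.0 (fully open); each row is the pose to reach, as a shift and turn from the pose commanded when the command began, along the tool's axes at that moment; what a row does not reach only later rows make up. A row lasts 1/10 s, in which the tool goes at most 0.05 m and 0.15 rad, less where a joint would pass 70% of its speed; a pose out of reach is approached as far as the arm can. The fingers move at their own pace and stop on an object; FORCE is the grip in N (left out, the last holds). Time passes only in rows, so rows that do not move let the fingers close. It prints the time, the measured TCP pose, the force, the opening and the grip force at its end. Shift and turn numbers lie between -1 and 1, and a call with a number outside is refused. Input that does not fit is refused with a message, and nothing moves.
- status.get_state(): the state, without advancing time (a new reading comes with each control period).
- get_image(name): name is "scene" or "top" or "wrist"; returns the picture (420x560x3 uint8, red, green, blue); there is no depth.
- camera_model(name): a dict with "vertical_fov" (degrees; the focal length in pixels is half the picture's height over the tangent of half this angle, whatever the lens; pixels are square), "cx", "cy" (the principal point, pixels), "rvec" (rotation vector, rad) and "tvec" (3), from world to camera coordinates, as OpenCV has them; the wrist camera has in their place "hand_eye" (4x4, takes a point from camera to tool coordinates, whose origin is the TCP and whose axes are the flange's). Camera axes: x right, y down, z forward; pixel columns grow to the right and rows downward; lengths in m; the calibration is good to about 2 mm. A picture is of the moment at which its call begins: read the wrist's pose just before it. camera_model takes no time and is no camera call.
- ctrl.close_job(): hands the job in; it is judged then, once.
The state is a dict: "time": time; "joint_positions": joint angles; "qd": joint speeds; "joint_torque": joint torques, N m; "position": TCP position; "tool_rot": TCP orientation; "ft_force": force on the tool from outside, world axes, zero at the start; "torque": the same for the moment, N m; "grip_width": opening from 0.0 (shut) to 1.0 (fully open); "grip_force": force on a finger pad.
Only numpy, scipy, OpenCV 4.12 (cv2) and the standard library are available. Lean on these libraries where they do the work, as an engineer would, in place of code of your own. Each camera call takes 0.05 s, during which the arm holds its last target. There are 200 camera calls.

## Working session

There is one attempt and no reset: what is moved stays moved. The work goes in short steps, Python scripts to look and compute and a shell command to move; the robot and the scene stay as the last step left them, time stands still between calls to the robot, and variables do not carry over. Pictures are saved under pics/ and viewed, at most 10 in all, crops included, and the job is handed in when it is done.

```bash
ls; mkdir -p pics
python3 - <<'E'
from bench import ctrl, status, get_image, camera_model
import cv2
for n in("scene","top"):
    cv2.imwrite(f"pics/{n}0.png",get_image(n)[...,::-1]); print(n,camera_model(n))
print(camera_model("wrist")); s=status.get_state(); print(s)
E
```

```text
bench.py
inch.py
pics
scene {'vertical_fov': 47.99913552651623, 'cx': 276.8399276341629, 'cy': 203.43790781082916, 'rvec': array([ 1.68968535,  1.99715206, -0.70715684]), 'tvec': array([ 0.07457278, -0.38385773,  1.59205559])}
top {'vertical_fov': 46.039537960422464, 'cx': 276.8675569184752, 'cy': 212.90712897320645, 'rvec': array([ 2.16254398, -2.21599863,  0.05817029]), 'tvec': array([0.02785332, 0.54035617, 1.50065149])}
{'vertical_fov': 58.38847652952378, 'cx': 273.6859398458386, 'cy': 208.16181751095516, 'hand_eye': array([[ 4.96185675e-04, -9.62859427e-01, -2.70002737e-01,
         7.36545968e-02],
       [ 9.99999139e-01,  1.49713948e-04,  1.30380812e-03,
         7.75282220e-04],
       [-1.21496076e-03, -2.70003151e-01,  9.62858672e-01,
        -1.62493665e-01],
       [ 0.00000000e+00,  0.00000000e+00,  0.00000000e+00,
         1.00000000e+00]])}
{'time': 0.1, 'joint_positions': array([ 1.18314112,  0.32175229, -0.07006351,  1.45156179,  0.02260336,
        1.3708239 , -0.05691279]), 'qd': array([ 0.00063833, -0.00094169, -0.00155228, -0.0020659 , -0.00061776,
       -0.00028307, -0.00033936]), 'joint_torque': array([-3.28104852e-04, -4.92574811e+01, -4.05669976e-01, -3.13397777e+01,
       -6.40054978e-02,  3.94848967e-02,  1.04337239e-04]), 'position': array([ 0.25391469, -0.59780084,  0.22156411]), 'tool_rot': array([-3.07675689e+00, -6.26494395e-01,  7.11747509e-04]), 'ft_force': array([0.41915595, 0.88044392, 0.08952998]), 'torque': array([0.01665661, 0.0113536 , 0.0368571 ]), 'grip_force': 0.0, 'grip_width': 0.9994401981334063}
```

View pics/scene0.png

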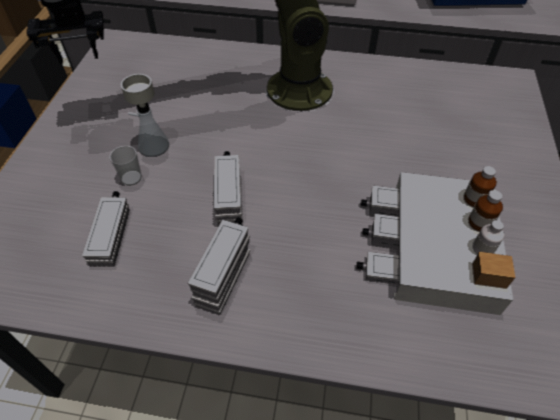

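View pics/top0.png

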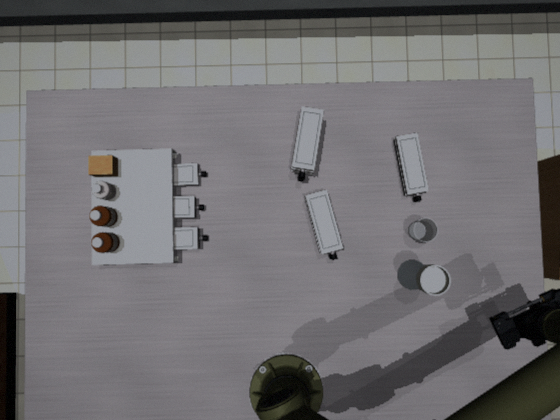

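Scene shows the riser at right with three knobs at about (364,203), (366,233), (361,266); the three piles are at about (228,185) (nearest), (220,265) and (107,230), and the flask and beaker are at (150,130) and (127,165). Top shows the same knobs at (205,239), (201,208), (204,174), and the nearest pile at (324,224).

```bash
cat > h.py <<'E'
import numpy as np,cv2
from bench import ctrl, status, get_image, camera_model
from scipy.spatial.transform import Rotation as R
def cam(n,s=None):
    m=camera_model(n); f=210/np.tan(np.radians(m["vertical_fov"])/2)
    K=np.array([[f,0,m["cx"]],[0,f,m["cy"]],[0,0,1]])
    if "hand_eye" in m:
        T=np.eye(4);T[:3,:3]=R.from_rotvec(s["tool_rot"]).as_matrix();T[:3,3]=s["position"]
        W=np.linalg.inv(T@m["hand_eye"]); return K,W[:3,:3],W[:3,3]
    return K,cv2.Rodrigues(m["rvec"])[0],np.array(m["tvec"]).ravel()
def plane(c,p,z):
    K,r,t=c; p=np.atleast_2d(np.asarray(p,float)); d=(np.linalg.inv(K)@np.c_[p,np.ones(len(p))].T).T@r; o=-r.T@t
    return o+d*((z-o[2])/d[:,2])[:,None]
def tri(cs,ps):
    A=[];b=[]
    for (K,r,t),p in zip(cs,ps):
        d=r.T@np.linalg.inv(K)@np.array([*p,1.]);d/=np.linalg.norm(d);M=np.eye(3)-np.outer(d,d);A.append(M);b.append(M@(-r.T@t))
    x=np.linalg.lstsq(np.vstack(A),np.hstack(b),rcond=None)[0]
    return x,np.linalg.norm(np.vstack(A)@x-np.hstack(b))
def proj(c,X):
    K,r,t=c;y=(K@(r@np.atleast_2d(X).T+t[:,None])).T;return y[:,:2]/y[:,2:]
E
python3 - <<'E'
from h import *
a=cv2.imread("pics/scene0.png");b=cv2.imread("pics/top0.png")
x=cv2.resize(a[180:290,350:420],None,fx=5,fy=5,interpolation=cv2.INTER_CUBIC)
y=cv2.resize(b[155:265,160:220],None,fx=5,fy=5,interpolation=cv2.INTER_CUBIC)
cv2.imwrite("pics/crop1.png",np.hstack([x,y]))
S,T=cam("scene"),cam("top")
for p,q in(((364,203),(205,239)),((366,233),(201,208)),((361,266),(204,174))):print(tri([S,T],[p,q]))
print(plane(T,[(332,256),(324,224),(324,224),(307,140),(410,165),(422,230),(434,280)],.06))
E
```

```text
(array([0.46624022, 0.23933967, 0.0094085 ]), np.float64(0.002575812476990745))
(array([0.56232187, 0.25027849, 0.00622626]), np.float64(0.0020065890711906025))
(array([0.6670357 , 0.24055983, 0.01158081]), np.float64(0.004852444781851931))
[[ 0.40648177 -0.14567294  0.06      ]
 [ 0.50182749 -0.12482327  0.06      ]
 [ 0.50182749 -0.12482327  0.06      ]
 [ 0.75533626 -0.08132616  0.06      ]
 [ 0.67198748 -0.38706934  0.06      ]
 [ 0.47691614 -0.41486763  0.06      ]
 [ 0.32871596 -0.4441109   0.06      ]]
```

View pics/crop1.png

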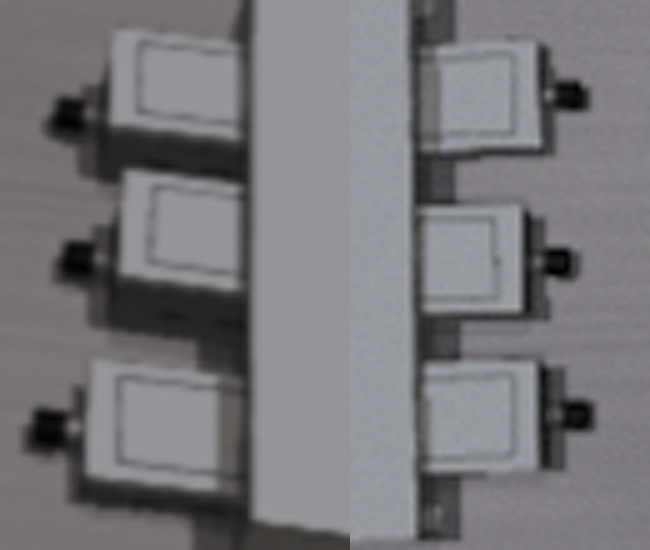

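The crop shows the far box (scene bottom, knob (359,266); top-view knob (205,174)) with the thinnest front face and the widest riser shadow on its lid. That makes it likely the lowest, so I'll check by triangulating the lid corners.

Run:
```python
from h import *
S,T=cam("scene"),cam("top")
s=lambda x,y:(x/5+350-.4,y/5+180-.4)
t=lambda x,y:((x-350)/5+160-.4,y/5+155-.4)
for n,p,q in(("far a",s(92,360),t(543,149)),("far b",s(85,475),t(540,42)),("mid a",s(125,170),t(528,312)),("mid b",s(118,273),t(526,205)),("near a",s(112,32),t(541,470)),("near b",s(107,125),t(541,362)),("farknob",s(46,430),t(577,97)),("midknob",s(77,262),t(561,264)),("nearknob",s(68,116),t(577,414)),("riser far/near... front top",s(248,522),t(415,0))):
    x,e=tri([S,T],[p,q]);print(n,x.round(4),round(e,4))
# nearest pile: top-face contour in top and scene
for n,roi in(("top",(295,180,355,262)),("scene",(205,145,250,222))):
    im=cv2.imread(f"pics/{n}0.png");x0,y0,x1,y1=roi;g=cv2.cvtColor(im,6)[y0:y1,x0:x1]
    th,m=cv2.threshold(g,0,255,cv2.THRESH_OTSU);print(n,th)
    c=max(cv2.findContours(m,0,2)[0],key=cv2.contourArea);c=c+np.array([x0,y0]);r=cv2.minAreaRect(c);print(r,cv2.boxPoints(r))
a=cv2.imread("pics/scene0.png");b=cv2.imread("pics/top0.png")
x=cv2.resize(a[145:225,200:255],None,fx=6,fy=6,interpolation=2);y=cv2.resize(b[183:263,295:350],None,fx=6,fy=6,interpolation=2)
cv2.imwrite("pics/crop2.png",np.hstack([x,y]))
```

```text
far a [0.6333 0.2549 0.0277] 0.0028
far b [0.6991 0.2551 0.0288] 0.0021
mid a [0.5324 0.2623 0.0521] 0.0041
mid b [0.5968 0.262  0.0519] 0.0032
near a [0.4378 0.2543 0.0497] 0.0013
near b [0.5023 0.2538 0.0499] 0.002
farknob [0.6669 0.2363 0.0121] 0.0033
midknob [0.5637 0.247  0.0118] 0.0021
nearknob [0.4711 0.2374 0.0158] 0.0014
riser far/near... front top [0.7235 0.3271 0.0484] 0.002
top 136.0
((323.6961364746094, 221.21922302246094), (60.60470199584961, 21.92644691467285), 74.74488067626953) [[305.14612 194.86923]
 [326.3     189.1    ]
 [342.24615 247.56921]
 [321.0923  253.33844]]
scene 91.0
((227.0, 183.0), (76.0, 44.0), 90.0) [[205. 145.]
 [249. 145.]
 [249. 221.]
 [205. 221.]]
```

View pics/crop2.png

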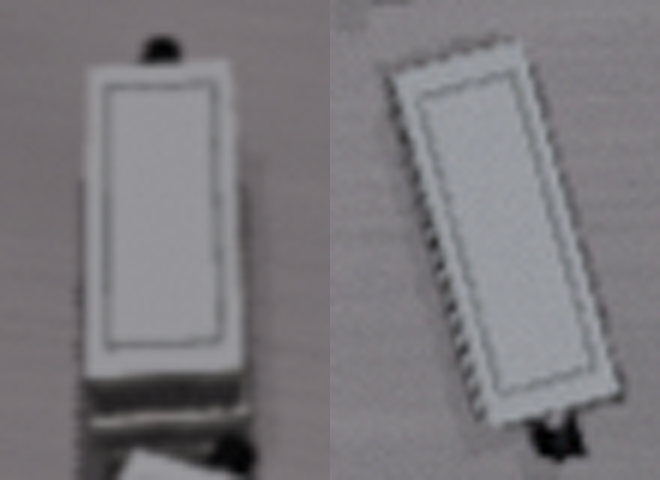

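Far-box lid is at z≈0.028 and the other two are at ≈0.051, so the far box is the flat one. The crop shows the nearest pile lid with clear corners. I'll triangulate it and work out moves so the wrist camera sees it on the way.

```bash
cat >> h.py <<'E'
def go(target,yaw=None):
    """shift in tool axes and turn (tool x to world angle yaw, deg) from the present pose"""
    s=status.get_state();M=R.from_rotvec(s["tool_rot"]).as_matrix();d=M.T@(np.array(target)-s["position"])
    cur=np.degrees(np.arctan2(M[1,0],M[0,0])); tn=None if yaw is None else -np.radians((yaw-cur+180)%360-180)
    print("pos",s["position"].round(4),"yaw",cur.round(2),"tilt",M[:,2].round(3),"shift",d.round(4),"n",np.ceil(np.linalg.norm(d)/.05),"turn",tn)
E
python3 - <<'E'
from h import *
S,T=cam("scene"),cam("top")
s=lambda x,y:(x/6+200-.4,y/6+145-.4)
t=lambda x,y:((x-330)/6+295-.4,y/6+183-.4)
P=[]
for p,q in(((88,68),(620,395)),((230,60),(490,425)),((240,375),(395,75)),((85,377),(520,42))):
    x,e=tri([S,T],[s(*p),t(*q)]);P.append(x);print(x.round(4),round(e,4))
print(np.mean(P,0)); a=(P[2]+P[3]-P[0]-P[1])/2;print(np.linalg.norm(a),np.degrees(np.arctan2(a[1],a[0])),np.linalg.norm(P[1]-P[0]))
print(plane(T,[(434,280)],.23),plane(T,[(422,230)],.09))
go([.254,-.598,.37]); go([.5,-.14,.37],23)
E
```

```text
[ 0.4284 -0.1758  0.0821] 0.0002
[ 0.4155 -0.1123  0.085 ] 0.0003
[ 0.5876 -0.0707  0.0782] 0.0005
[ 0.6021 -0.1325  0.082 ] 0.0
[ 0.50839914 -0.12280955  0.08181525]
0.17807297159811397 13.777634260145428 0.06485795938923121
[[ 0.34304692 -0.39180629  0.23      ]] [[ 0.4764199  -0.40623435  0.09      ]]
pos [ 0.2539 -0.5978  0.2216] yaw 23.02 tilt [-0.001  0.002 -1.   ] shift [-0.     -0.     -0.1484] n 3.0 turn None
pos [ 0.2539 -0.5978  0.2216] yaw 23.02 tilt [-0.001  0.002 -1.   ] shift [ 0.4055 -0.3254 -0.1479] n 11.0 turn 0.0003253710362765347
```

Careful with the scale: shifts go in shares of 400 mm and turns go in shares of 4 rad. That gives: 0.4 m / 0.4 = 1, 0.36 m / 0.4 = 0.9.

```bash
python3 inch.py '[[0,0,-0.125,0,1],[0,0,-0.25,0,1],[0,0,-0.375,0,1],[0.1,-0.075,-0.375,0,1],[0.2,-0.15,-0.375,0,1],[0.3,-0.225,-0.375,0,1],[0.4,-0.3,-0.375,0,1],[0.5,-0.375,-0.375,0,1],[0.6,-0.45,-0.375,0,1],[0.7,-0.525,-0.375,0,1],[0.8,-0.6,-0.375,0,1],[0.9,-0.7,-0.375,0,1],[1,-0.8,-0.375,0,1],[1,-0.8,-0.375,0,1],[1,-0.8,-0.375,0,1],[1,-0.8,-0.375,0,1]]'
python3 - <<'E'
from h import *
import pickle
s=status.get_state();im=get_image("wrist");pickle.dump(s,open("w1.pkl","wb"));cv2.imwrite("pics/w1.png",im[...,::-1])
go([.6,.1,.37],90)
E
```

```text
time: 1.7
position: [0.4966, -0.149, 0.3722]
tool_rot: [3.078, 0.624, -0.002]
ft_force: [0.2, 0.2, -0.4]
grip_width: 1.004
grip_force: 0.0
pos [ 0.4964 -0.1498  0.3722] yaw 22.82 tilt [-0.001 -0.001 -1.   ] shift [ 0.1924 -0.19    0.0019] n 6.0 turn -1.1724334685329671
```

View pics/w1.png

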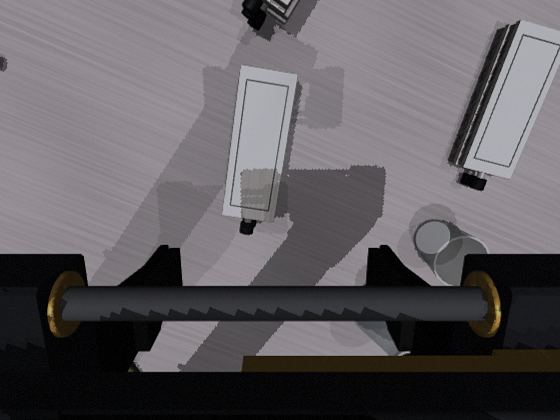

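The wrist picture shows the nearest pile's lid with corners near (241,66), (299,74), (284,222), (223,214), and its knob at (248,227). I'll refine the corners by contour, check the size at z=0.082 and move on to the riser.

```bash
python3 - <<'E'
from h import *
import pickle
s=pickle.load(open("w1.pkl","rb"));c=cam("wrist",s)
P=plane(c,[(241,66),(299,74),(284,222),(223,214)],.082);print(P.round(4),P.mean(0))
a=(P[0]+P[1]-P[2]-P[3])/2;print(np.linalg.norm(a),np.degrees(np.arctan2(a[1],a[0])),np.linalg.norm(P[1]-P[0]),np.linalg.norm(P[2]-P[3]))
E
python3 inch.py '[[0.075,-0.075,0,-0.0375,0.6],[0.15,-0.15,0,-0.075,0.6],[0.225,-0.225,0,-0.1125,0.6],[0.3,-0.3,0,-0.15,0.6],[0.375,-0.375,0,-0.1875,0.6],[0.475,-0.475,0,-0.225,0.6],[0.475,-0.475,0,-0.2625,0.6],[0.475,-0.475,0,-0.293,0.6],[0.475,-0.475,0,-0.293,0.6],[0.475,-0.475,0,-0.293,0.6],[0.475,-0.475,0,-0.293,0.6]]'
python3 - <<'E'
from h import *
import pickle
s=status.get_state();im=get_image("wrist");pickle.dump(s,open("w2.pkl","wb"));cv2.imwrite("pics/w2.png",im[...,::-1])
go([.667,.238,.2],90)
E
```

```text
[[ 0.5871 -0.0722  0.082 ]
 [ 0.6049 -0.136   0.082 ]
 [ 0.4361 -0.1904  0.082 ]
 [ 0.4159 -0.1157  0.082 ]] [ 0.51097804 -0.12857949  0.082     ]
0.1768831383853749 16.05852213770519 0.06627861489517341 0.07744557490243988
time: 2.85
position: [0.598, 0.1001, 0.3724]
tool_rot: [2.223, 2.219, -0.001]
ft_force: [0.4, -0.1, 0.7]
grip_width: 0.599
grip_force: 0.0
pos [0.5979 0.1005 0.3725] yaw 89.95 tilt [ 0.    -0.001 -1.   ] shift [0.1377 0.069  0.1725] n 5.0 turn -0.0007921212969015559
```

View pics/w2.png

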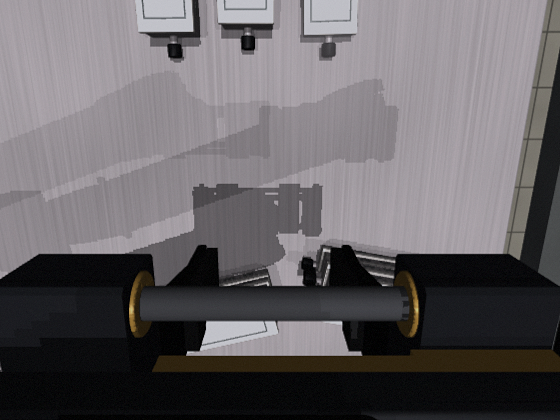

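The wrist picture shows three knob ends at the top: near (175,50), mid (248,42), far (328,48). The far box's lid front edge runs from (303,36) to (357,33).

```bash
python3 - <<'E'
from h import *
import pickle
c=cam("wrist",pickle.load(open("w2.pkl","rb")));T=cam("top");S=cam("scene")
im=cv2.imread("pics/w2.png");g=cv2.cvtColor(im,6)
m=(g[35:70,310:345]<90).astype(np.uint8);n,l,st,ce=cv2.connectedComponentsWithStats(m)
k=1+st[1:,4].argmax();print(st[k],ce[k]+[310,35])
print(plane(c,[(328,48),ce[k]+[310,35]],.015),plane(c,[(304,36),(357,33)],.03))
t=((577-350)/5+159.6,97/5+154.6)
print(tri([c,T],[(328,48),t]))
E
python3 inch.py '[[0.075,0.05,0.075,0,0.6],[0.15,0.1,0.15,0,0.6],[0.25,0.15,0.225,0,0.6],[0.25,0.1625,0.3,0,0.6],[0.25,0.1625,0.4,0,0.6],[0.25,0.1625,0.475,0,0.6],[0.25,0.1625,0.475,0,0.6],[0.25,0.1625,0.475,0,0.6],[0.25,0.1625,0.475,0,0.6]]'
python3 - <<'E'
from h import *
import pickle
s=status.get_state();im=get_image("wrist");pickle.dump(s,open("w3.pkl","wb"));cv2.imwrite("pics/w3.png",im[...,::-1])
E
```

```text
[ 11   7  15  16 209] [327.96650718  49.77990431]
[[0.66828837 0.23979656 0.015     ]
 [0.66832589 0.23767611 0.015     ]] [[0.63607426 0.25167215 0.03      ]
 [0.70138824 0.25499822 0.03      ]]
(array([ 0.70846279,  0.27768216, -0.28172749]), np.float64(0.0001335895125934508))
time: 3.8
position: [0.6637, 0.2024, 0.1853]
tool_rot: [2.218, 2.222, 0.005]
ft_force: [0.5, 0.1, 0.3]
grip_width: 0.601
grip_force: 0.0
```

View pics/w3.png

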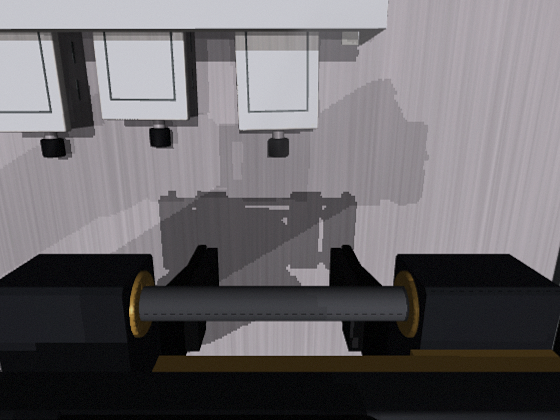

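The far box is clear here: knob at (278,146), lid front corners (238,129) and (318,128), riser front lip at row ~22–30.

Run:
```python
from h import *
import pickle
c=cam("wrist",pickle.load(open("w3.pkl","rb")));c2=cam("wrist",pickle.load(open("w2.pkl","rb")))
print("knob",plane(c,[(278,147)],.015),"corners",plane(c,[(238,129),(318,128)],.03),"edges back",plane(c,[(237,33),(318.5,33)],.03))
print("riser front",plane(c,[(100,27),(380,27)],.068))
print(tri([c,c2],[(278,147),(328,49)]),tri([c,c2],[(238,129),(304,36)]),tri([c,c2],[(318,128),(357,33)]))
go([.667,.239,.1],90)
```

```text
knob [[0.66836974 0.23778949 0.015     ]] corners [[0.63487443 0.25424033 0.03      ]
 [0.70120986 0.25519909 0.03      ]] edges back [[0.63579053 0.32734659 0.03      ]
 [0.69910932 0.327555   0.03      ]]
riser front [[0.54601247 0.32457298 0.068     ]
 [0.73662129 0.32521255 0.068     ]]
(array([0.66814728, 0.2381826 , 0.01768417]), np.float64(0.0002819137708634129)) (array([0.63544423, 0.25317874, 0.02508307]), np.float64(0.0017577251366619202)) (array([0.70138424, 0.25512376, 0.02946207]), np.float64(0.00016400456149561485))
pos [0.6637 0.2025 0.1855] yaw 90.13 tilt [ 0.004  0.001 -1.   ] shift [0.0364 0.003  0.0855] n 2.0 turn 0.0022704371298569817
```

Converted, 0.177 m / 0.4 = 0.4425, 0.14 m / 0.4 = 0.35.

```bash
python3 inch.py '[[0.05,0.01,0.075,0,0.6],[0.0888,0.0113,0.15,0,0.6],[0.0888,0.0113,0.225,0,0.6],[0.0888,0.0113,0.3,0,0.6],[0.0888,0.0113,0.35,0,0.6],[0.0888,0.0113,0.3875,0,0.6],[0.0888,0.0113,0.4125,0,0.6],[0.0888,0.0113,0.43,0,0.6],[0.0888,0.0113,0.4425,0,0.6],[0.0888,0.0113,0.4425,0,0.6],[0.0888,0.0113,0.4425,0,0.6]]' && python3 inch.py '[[0,0,0,0,0],[0,0,0,0,0],[0,0,0,0,0],[0,0,0,0,0],[0,0,0,0,0],[0,0,0,0,0],[0,0,0,0,0],[0,0,0,0,0]]' 25 && python3 -c "
from h import *
go([.668,.098,.0086])"
```

```text
time: 4.95
position: [0.6673, 0.2378, 0.0063]
tool_rot: [2.218, 2.224, 0.002]
ft_force: [0.5, -0.2, -0.1]
grip_width: 0.603
grip_force: 0.0
time: 5.75
position: [0.667, 0.2375, 0.0056]
tool_rot: [2.218, 2.225, 0.0]
ft_force: [1.0, -0.7, 0.5]
grip_width: 0.192
grip_force: 25.0
pos [0.667  0.2375 0.0056] yaw 90.17 tilt [ 0. -0. -1.] shift [-0.1395  0.0006 -0.003 ] n 3.0 turn None
```

Converted, -0.14 m / 0.4 = -0.35, -0.137 m / 0.4 = -0.3425.

```bash
python3 inch.py '[[-0.0125,0,0,0,0],[-0.025,0,0,0,0],[-0.05,0,0,0,0],[-0.075,0,0,0,0],[-0.1,0,0,0,0],[-0.125,0,0,0,0],[-0.15,0,0,0,0],[-0.175,0,0,0,0],[-0.2,0,0,0,0],[-0.225,0,0,0,0],[-0.25,0,0,0,0],[-0.275,0,0,0,0],[-0.3,0,0,0,0],[-0.325,0,0,0,0],[-0.3425,0,0,0,0],[-0.35,0,0,0,0],[-0.35,0,0,0,0],[-0.35,0,0,0,0]]' && python3 inch.py '[[0,0,0,0,0.5],[0,0,0,0,0.5],[0,0,0,0,0.5],[0,0,0,0,0.5],[0,0,-0.05,0,0.5],[0,0,-0.125,0,0.6],[0,0,-0.25,0,0.7],[0,0,-0.375,0,1],[0,0,-0.45,0,1],[0,0,-0.45,0,1],[0,0,-0.45,0,1],[0,0,-0.45,0,1]]'
python3 - <<'E'
from h import *
import pickle
s=status.get_state();im=get_image("wrist");pickle.dump(s,open("w4.pkl","wb"));cv2.imwrite("pics/w4.png",im[...,::-1]);go([.668,.2045,.187],90)
E
```

```text
time: 7.55
position: [0.6674, 0.096, 0.0055]
tool_rot: [2.218, 2.223, -0.003]
ft_force: [-0.4, 0.1, 1.8]
grip_width: 0.194
grip_force: 25.0
time: 8.75
position: [0.6664, 0.0972, 0.1838]
tool_rot: [-2.217, -2.224, 0.004]
ft_force: [-0.4, -0.6, -0.9]
grip_width: 0.979
grip_force: 0.0
pos [0.6663 0.0972 0.1835] yaw 90.18 tilt [-0.003 -0.001 -1.   ] shift [ 0.1073  0.002  -0.0036] n 3.0 turn 0.003108565178133824
```

View pics/w4.png

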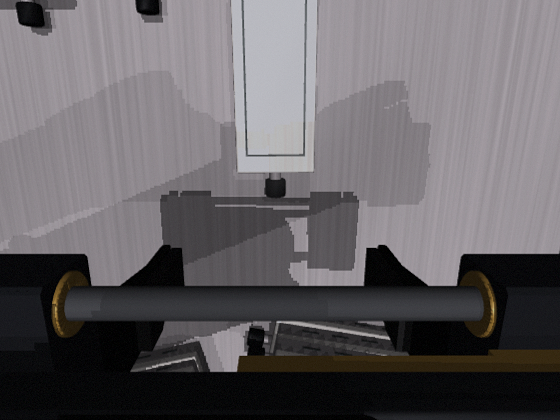

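The box followed: lid front corners are (238,173) and (313,171), the sides leave the frame at (231,0) and (318,0), and the knob is at (275,187).

Run:
```python
from h import *
import pickle
c=cam("wrist",pickle.load(open("w4.pkl","rb")))
P=plane(c,[(238,172.5),(314,171.5),(231.5,2),(318,2)],.03);print(P.round(4))
f=(P[0]+P[1])/2;b=(P[2]+P[3])/2;a=(b-f)/np.linalg.norm(b-f);print(np.degrees(np.arctan2(a[1],a[0])),f+.09*a, "back end",f+.18*a, plane(c,[(275,188)],.015))
go((f+.09*a)*[1,1,0]+[0,0,.1],np.degrees(np.arctan2(a[1],a[0])))
```

```text
[[0.6358 0.1125 0.03  ]
 [0.7005 0.1136 0.03  ]
 [0.6338 0.2432 0.03  ]
 [0.6993 0.2434 0.03  ]]
90.71830990298257 [0.66702197 0.20307455 0.03      ] back end [0.66589368 0.29306748 0.03      ] [[0.66742258 0.09575083 0.015     ]]
pos [0.6663 0.0972 0.1835] yaw 90.18 tilt [-0.003 -0.001 -1.   ] shift [0.106  0.0013 0.0834] n 3.0 turn -0.009428307678592783
```

Converted, 0.177 m / 0.4 = 0.4425, 0.106 m / 0.4 = 0.265, -0.006 rad / 4 = -0.0015.

```bash
python3 inch.py '[[0.1,0,0,-0.0015,1],[0.2,0.0025,0.025,-0.0015,1],[0.265,0.0025,0.1,-0.0015,1],[0.265,0.0025,0.2,-0.0015,1],[0.265,0.0025,0.275,-0.0015,1],[0.265,0.0025,0.325,-0.0015,1],[0.265,0.0025,0.375,-0.0015,1],[0.265,0.0025,0.4075,-0.0015,1],[0.265,0.0025,0.4275,-0.0015,1],[0.265,0.0025,0.4425,-0.0015,1],[0.265,0.0025,0.4425,-0.0015,1],[0.265,0.0025,0.4425,-0.0015,1]]' && python3 inch.py '[[0,0,0,0,0.5],[0,0,0,0,0.5],[0,0,0,0,0.5],[0,0,0,0,0.5],[0,0,0,0,0.5],[0,0,0,0,0.5]]' 40 && python3 -c "
from h import *
go([.667,.203,.3])"
```

```text
time: 10.0
position: [0.6684, 0.2038, 0.0093]
tool_rot: [2.211, 2.231, 0.002]
ft_force: [-1.0, 0.0, -0.8]
grip_width: 0.998
grip_force: 0.0
time: 10.6
position: [0.667, 0.2037, 0.0089]
tool_rot: [-2.211, -2.231, 0.003]
ft_force: [-4.7, -0.7, 5.7]
grip_width: 0.758
grip_force: 40.0
pos [0.667  0.2037 0.0089] yaw 90.53 tilt [-0.002 -0.001 -1.   ] shift [-0.0008 -0.0005 -0.2911] n 6.0 turn None
```

Converted, -0.2 m / 0.4 = -0.5, -0.18 m / 0.4 = -0.45.

```bash
python3 inch.py '[[0,0,-0.0125,0,0.5],[0,0,-0.0375,0,0.5],[0,0,-0.075,0,0.5],[0,0,-0.15,0,0.5],[0,0,-0.225,0,0.5],[0,0,-0.3,0,0.5],[0,0,-0.375,0,0.5],[0,0,-0.45,0,0.5],[0,0,-0.5,0,0.5],[0,0,-0.5,0,0.5],[0,0,-0.5,0,0.5],[0,0,-0.5,0,0.5]]'
python3 - <<'E'
from h import *
import pickle
s=pickle.load(open("w1.pkl","rb"));c=cam("wrist",s)
g=cv2.GaussianBlur(cv2.cvtColor(cv2.imread("pics/w1.png"),6),(3,3),0).astype(float)
# left & right lid boundaries per row, gradient search near guessed lines
def edge(guess,sgn,horiz,rng):
    out=[]
    for v in rng:
        u0=guess(v);us=np.arange(int(u0)-6,int(u0)+8);l=g[v,us] if horiz else g[us,v]
        d=sgn*np.diff(l);k=d.argmax();
        if d[k]>12: out.append((us[k]+.5,v) if horiz else (v,us[k]+.5))
    return np.array(out)
L=edge(lambda v:241-(v-66)*18/148,1,True,range(75,205));Rr=edge(lambda v:299-(v-74)*15/148,-1,True,range(80,165))
F=edge(lambda u:66+(u-241)*8/58,1,False,range(246,294));N=edge(lambda u:214+(u-223)*8/61,-1,False,range(228,240))
W={}
for n,e in(("L",L),("R",Rr),("F",F),("N",N)):
    X=plane(c,e,.082)[:,:2];vx,vy,x0,y0=cv2.fitLine(X.astype(np.float32),cv2.DIST_HUBER,0,.001,.001).ravel()
    W[n]=(np.array([x0,y0]),np.array([vx,vy]));print(n,len(e),np.degrees(np.arctan2(vy,vx))%180,x0.round(4),y0.round(4))
th=np.radians(14);a=np.array([np.cos(th),np.sin(th)]);n_=np.array([-a[1],a[0]])
print("across L,R",W["L"][0]@n_,W["R"][0]@n_,"along F,N",W["F"][0]@a,W["N"][0]@a)
C=np.array([.5084,-.1228]);print("tri centre along,across",C@a,C@n_)
go([.508,-.123,.21],14)
E
```

```text
time: 11.8
position: [0.6672, 0.203, 0.2067]
tool_rot: [-2.211, -2.231, 0.004]
ft_force: [-0.8, -0.2, -5.0]
grip_width: 0.755
grip_force: 40.0
L 130 13.981324 0.5153 -0.0886
R 83 14.531729 0.551 -0.1469
F 48 103.80038 0.5948 -0.1029
N 12 103.465485 0.4168 -0.1283
across L,R -0.2106459840651184 -0.27580061107326476 along F,N 0.5521844303477331 0.3733804505064044
tri centre along,across 0.4635903384590774 -0.24214540690956343
pos [0.6672 0.203  0.2067] yaw 90.52 tilt [-0.002 -0.001 -1.   ] shift [-0.3245 -0.1621 -0.0025] n 8.0 turn 1.3355770799403055
```

Converted, -0.3245 m / 0.4 = -0.8113, -0.161 m / 0.4 = -0.4025, 1.3356 rad / 4 = 0.3339.

```bash
python3 inch.py '[[-0.0375,-0.0175,0,0.015,0.5],[-0.1,-0.05,0,0.04,0.5],[-0.175,-0.0875,0,0.07,0.5],[-0.25,-0.125,0,0.1,0.5],[-0.325,-0.1625,0,0.13,0.5],[-0.4,-0.2,0,0.16,0.5],[-0.475,-0.2375,0,0.19,0.5],[-0.55,-0.275,0,0.22,0.5],[-0.625,-0.3125,0,0.25,0.5],[-0.7,-0.35,0,0.28,0.5],[-0.7625,-0.38,0,0.31,0.5],[-0.8113,-0.4025,0,0.3339,0.5],[-0.8113,-0.4025,0,0.3339,0.5],[-0.8113,-0.4025,0,0.3339,0.5],[-0.8113,-0.4025,0,0.3339,0.5]]'
python3 - <<'E'
from h import *
import pickle
s=status.get_state();im=get_image("wrist");pickle.dump(s,open("w5.pkl","wb"));cv2.imwrite("pics/w5.png",im[...,::-1]);go([.509,-.1233,.11],14)
E
```

```text
time: 13.3
position: [0.5099, -0.1209, 0.2079]
tool_rot: [-3.117, -0.386, 0.001]
ft_force: [0.2, 0.9, -2.9]
grip_width: 0.754
grip_force: 40.0
pos [ 0.51   -0.1209  0.208 ] yaw 14.15 tilt [-0.001  0.001 -1.   ] shift [-0.0015  0.0022  0.098 ] n 2.0 turn 0.002669392410312349
```

View pics/w5.png

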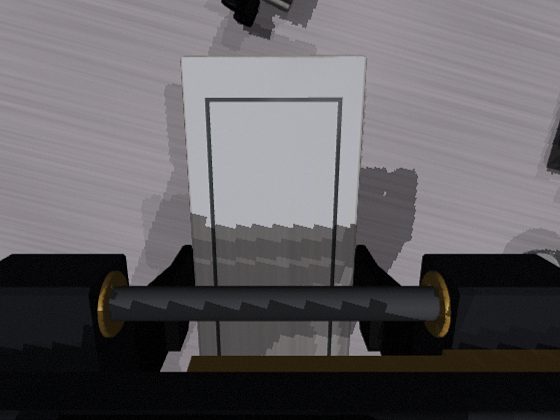

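The held box fills the view with far lid corners at (181,57) and (366,57). I'll work out where its centre sits in the tool frame, then descend.

```bash
python3 - <<'E'
from h import *
import pickle
s=pickle.load(open("w5.pkl","rb"));c=cam("wrist",s)
P=plane(c,[(181,57),(366,57),(205,99),(342,99)],s["position"][2]+.0211);M=R.from_rotvec(s["tool_rot"]).as_matrix()
print(((P-s["position"])@M).round(4))
E
python3 inch.py '[[-0.0025,0.0025,0.05,0.0008,0.5],[-0.0038,0.0055,0.1,0.0008,0.5],[-0.0038,0.0055,0.15,0.0008,0.5],[-0.0038,0.0055,0.2,0.0008,0.5],[-0.0038,0.0055,0.23,0.0008,0.5],[-0.0038,0.0055,0.25,0.0008,0.5],[-0.0038,0.0055,0.25,0.0008,0.5],[-0.0038,0.0055,0.25,0.0008,0.5],[-0.0038,0.0055,0.25,0.0008,0.5]]' && python3 -c "
from h import *
go([.509,-.1233,.091],14)
for i in range(1): print(status.get_state()['ft_force'])"
```

```text
[[ 0.0893 -0.0316 -0.0211]
 [ 0.0893  0.0334 -0.0212]
 [ 0.0751 -0.0238 -0.0211]
 [ 0.0751  0.0257 -0.0212]]
time: 14.25
position: [0.5098, -0.125, 0.1096]
tool_rot: [3.118, 0.378, 0.003]
ft_force: [-0.4, 0.1, -2.6]
grip_width: 0.756
grip_force: 40.0
pos [ 0.5098 -0.125   0.1096] yaw 13.82 tilt [ 0.002 -0.001 -1.   ] shift [-0.0004 -0.0019  0.0186] n 1.0 turn -0.0030555163653049
[-0.44889245  0.11053723 -2.61099992]
```

Converted, 0.013 m / 0.4 = 0.0325, -0.002 m / 0.4 = -0.005, -0.002 rad / 4 = -0.0005.

```bash
python3 inch.py '[[0,-0.005,0.005,-0.0005,0.5],[0,-0.005,0.01,-0.0005,0.5],[0,-0.005,0.015,-0.0005,0.5],[0,-0.005,0.02,-0.0005,0.5],[0,-0.005,0.025,-0.0005,0.5],[0,-0.005,0.0275,-0.0005,0.5],[0,-0.005,0.03,-0.0005,0.5],[0,-0.005,0.0325,-0.0005,0.5],[0,-0.005,0.0325,-0.0005,0.5]]' && python3 inch.py '[[0,0,0.0025,0,0.5],[0,0,0.005,0,0.5],[0,0,0.005,0,0.5]]' && python3 inch.py '[[0,0,0.0025,0,0.5],[0,0,0.0025,0,0.5]]'
```

```text
time: 15.15
position: [0.5084, -0.1229, 0.0954]
tool_rot: [-3.118, -0.381, 0.0]
ft_force: [0.0, -0.3, -3.6]
grip_width: 0.755
grip_force: 40.0
time: 15.45
position: [0.5084, -0.1229, 0.0934]
tool_rot: [-3.118, -0.381, 0.0]
ft_force: [0.3, -0.1, -4.2]
grip_width: 0.755
grip_force: 40.0
time: 15.65
position: [0.5084, -0.1229, 0.0924]
tool_rot: [3.118, 0.381, -0.0]
ft_force: [0.7, -0.1, -4.5]
grip_width: 0.755
grip_force: 40.0
```

Converted, 0.001 m / 0.4 = 0.0025.

```bash
for i in 1; do python3 inch.py '[[0,0,0.0025,0,0.5],[0,0,0.0025,0,0.5]]' && python3 inch.py '[[0,0,0.0025,0,0.5],[0,0,0.0025,0,0.5]]'; done
```

```text
time: 15.85
position: [0.5084, -0.1229, 0.0914]
tool_rot: [3.118, 0.381, -0.0]
ft_force: [-0.3, 0.2, -4.2]
grip_width: 0.751
grip_force: 40.0
time: 16.05
position: [0.5086, -0.123, 0.0909]
tool_rot: [3.118, 0.381, 0.0]
ft_force: [-1.1, 0.2, 0.2]
grip_width: 0.76
grip_force: 40.0
```

Converted, 0.0005 m / 0.4 = 0.0013.

```bash
python3 inch.py '[[0,0,0.0013,0,0.5],[0,0,0.0013,0,0.5],[0,0,0.0013,0,0.5]]'
```

```text
time: 16.35
position: [0.5086, -0.1229, 0.0909]
tool_rot: [3.118, 0.381, 0.0]
ft_force: [-1.7, -0.2, 6.6]
grip_width: 0.753
grip_force: 40.0
```

Converted, -0.22 m / 0.4 = -0.55, -0.2 m / 0.4 = -0.5.

```bash
python3 inch.py '[[0,0,0,0,0.8],[0,0,0,0,0.8],[0,0,0,0,0.9],[0,0,0,0,1],[0,0,0,0,1],[0,0,0,0,1],[0,0,0,0,1]]' && python3 inch.py '[[0,0,-0.025,0,1],[0,0,-0.075,0,1],[0,0,-0.15,0,1],[0,0,-0.25,0,1],[0,0,-0.375,0,1],[0,0,-0.5,0,1],[0,0,-0.55,0,1],[0,0,-0.55,0,1],[0,0,-0.55,0,1],[0,0,-0.55,0,1]]'
python3 - <<'E'
from h import *
import pickle
s=status.get_state();im=get_image("wrist");pickle.dump(s,open("w6.pkl","wb"));cv2.imwrite("pics/w6.png",im[...,::-1])
b=get_image("top")[...,::-1];a=get_image("scene")[...,::-1]
cv2.imwrite("pics/end.png",np.hstack([cv2.resize(im[...,::-1],(400,300)),cv2.resize(a,(400,300))]))
E
```

```text
time: 17.05
position: [0.5085, -0.1229, 0.09]
tool_rot: [3.118, 0.381, 0.0]
ft_force: [0.4, 0.7, -0.1]
grip_width: 0.993
grip_force: 0.0
time: 18.05
position: [0.5077, -0.1228, 0.3087]
tool_rot: [-3.118, -0.381, 0.004]
ft_force: [-1.2, -0.4, -0.0]
grip_width: 0.995
grip_force: 0.0
```

View pics/end.png

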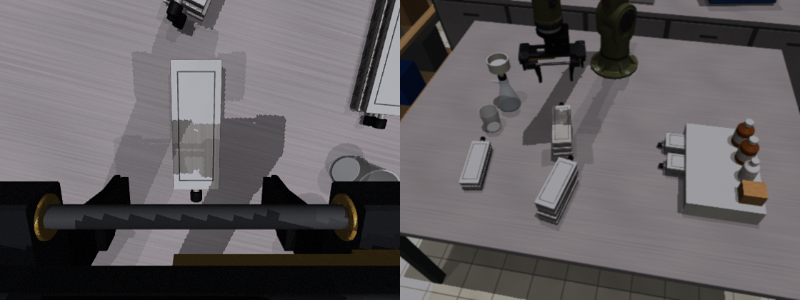

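The end picture shows the box lying square on the nearest pile at wrist (197,125), with the gripper clear. Both deep boxes, the flask, the beaker and the other piles are in place. The placing is good, so I'll hand in.

Run:
```python
from h import *
import pickle
c=cam("wrist",pickle.load(open("w6.pkl","rb")))
P=plane(c,[(171*1.4,60*1.4),(222*1.4,60*1.4)],.112);print(P,"expected far-edge middle",[.508+.09*.97,-.1236+.09*.242])
print(ctrl.close_job())
```

```text
[[ 0.58759778 -0.07192217  0.112     ]
 [ 0.60324238 -0.13483537  0.112     ]] expected far-edge middle [0.5952999999999999, -0.10182000000000001]
the job is handed in; nothing more can be done
None
```

I drew the flat box out from under the riser, placed it level and square on the nearest pile (within about 2 mm of centre by the last picture), and let go only once the wrist force showed it resting. The job is handed in at about 18 s, and the deep boxes, flask, beaker and pile look unmoved in the last picture.

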